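# Contact check of a converter module: clamp, unclamp, draw out and tip for inspection

### The job

Check the contacts of the converter module in the test fixture: swing the toggle clamp arm over centre and fully down onto the module, let it bear there for about a second, then swing it back until it rests open. Draw the module straight up out of its pocket, keeping it upright until it is clear, then tip it over by about 50 degrees, any way round, so that its underside can be looked at, and finish while still holding it like that in the gripper, with its underside about 20 cm above the bench. Leave the clamp open and do not disturb the other things on the bench.

Things in the scene. Friction and masses are not known exactly. Their poses are not given: they have to be found in the camera images.
- fixture: Fixed test fixture: aluminium base plate 130 mm (own x) by 270 mm (own y, from -110 to +160), 12 mm thick, with a grey nest block at its origin and the clamp's two steel cheeks (33 mm in x, 34 in y, top at z = 128 mm) at y = +115 mm. Origin: on the bench, under the pocket's centre; z up. Its yaw is within 0.4 rad of zero.
- pocket (a point): Centre of the mouth of the nest's pocket, 40 mm above the bench. The pocket is 47 mm (fixture x) by 67 mm (fixture y), 24 mm deep, its floor 16 mm above the bench; the grey nest block round it measures 67 by 87 mm. Axes as the fixture's.
- clamp_hinge (a point): Middle of the clamp arm's hinge, in the fixture frame at x = 0, y = +115, z = 112 mm. The hinge axis runs along the fixture's x. Axes as the fixture's.
- clamp (a joint): Clamp arm angle, rad: 0 = down, level along the fixture's -y, its rubber foot (115 mm from the hinge) on the module's top; about 1.57 = straight up; 2.0 = stop, open, leaning back to +y. Steel bar 14 mm square, 0.45 kg, damped, no spring: past straight up it falls by its weight to the side it leans to and stays there (about 3 N at the handle lift it).
- clamp_grip (a point): Middle of the black T-handle at the arm's end: a round bar 20 mm thick, 44 mm long, along fixture x, 185 mm from the hinge. It can be pinched at its ends from above and turns between the fingers as the arm swings. With a = joint clamp it lies in the fixture frame at x = 0, y = 115 - 185 cos a, z = 112 + 185 sin a (mm).
- module: Converter module: aluminium box 44 mm (own x) by 64 mm (own y) by 70 mm tall, black end caps, brass contact pads beneath, 0.25 to 0.5 kg, mass centre in its middle. Origin: centre of its underside; z points out of its top. It stands in the pocket, axes along the fixture's, 1.5 mm play each side, on the pocket floor; its upper 46 mm stand out (top 86 mm above the bench).
- meter: Bystander: grey multimeter 75 x 150 x 32 mm lying on the bench; origin: centre of its underside.
- tape_roll: Bystander: black tape roll lying flat, 80 mm diameter, 19 mm tall; origin: centre of its underside.
- driver: Bystander: screwdriver 170 mm long lying on the bench along its own x; origin at the underside of its middle.
- jar: Bystander: small jar, 48 mm diameter, 85 mm tall; origin: centre of its underside.
Mind the look-alikes: they are no part of the job. What is shaped like the module but blue or red is not meant.

How it is judged:
On the way, in this order (a step that is already met when the one before it is completed fails the run):
1. the clamp arm is down on the module, which stands in its pocket, for half a second (value of joint clamp below 0.05 rad and z of module in the frame of fixture below 0.022 m and horizontal distance between module and fixture below 0.006 m and angle between module's own z axis and vertical below 0.08 rad), for 0.5 s.
2. the clamp arm is back past centre and open, the module still in its pocket (value of joint clamp above 1.8 rad and z of module in the frame of fixture below 0.022 m), for 0.2 s.
3. the module is drawn up out of the pocket, upright, in the fingers (z of module in the frame of fixture above 0.045 m and horizontal distance between module and fixture below 0.04 m and angle between module's own z axis and vertical below 0.25 rad and contact force between the fingers and module above 1 N), for 0.05 s.
At the end, for the whole second after the job is handed in: The module is held still in the fingers, touching neither fixture nor bystanders, the centre of its underside more than 150 mm above the bench, its own z axis 40 to 62 degrees from vertical; the clamp is open (joint above 1.8 rad); every bystander is within 30 mm of where it began (height (world z) of module above 0.15 m and angle between module's own z axis and vertical between 0.7 and 1.08 rad and contact force between the fingers and module above 1 N and contact force between module and fixture below 0.1 N and linear speed of module below 0.03 m/s and angular speed of module below 0.15 rad/s and value of joint clamp above 1.8 rad and contact force between module and meter below 0.1 N and contact force between module and tape_roll below 0.1 N and contact force between module and driver below 0.1 N and contact force between module and jar below 0.1 N and distance of each of meter, tape_roll, driver, jar from where it was at the start of the episode below 0.03 m); the arm keeps its last pose, push and grip.
It fails at once if a bystander is pushed more than 30 mm or lifted (distance of any of meter, tape_roll, driver, jar from where it was at the start of the episode above 0.03 m).
It also fails if it takes over 61 s, if anything falls off the work surface, if the arm or the gripper's body presses on something with over 40 N, if the wrist force passes 120 N, or if a joint passes its speed limit or range.

### The arm

A 6-joint arm with a two-finger parallel gripper is mounted at the origin on the work surface. World frame = base frame: x ahead of the robot, y to its left, z up, the work surface at z = 0. Lengths are in m, angles in rad, forces in N, time in s.
With the tool pointing down it reaches from about 0.375 to 0.9 m from the base axis. Payload 3.1 kg.
Tool frame: the origin (TCP) lies midway between the tips of the shut fingers; the grasp point (between the pads) lies 19 mm behind it; x points along the fingers, z is the direction in which the jaws open and shut, and the axes are right-handed (so a half turn about x gives the same grasp; the last joint's range is limited). The gripper opens to 85 mm and grips with 20 to 120 N. Pads are 22 mm wide; open, the fingers measure 114 mm over their backs; the gripper's body (76 mm by 85 mm) begins 54 mm behind the grasp point. The pads swing forward as they close: fully open they stand 13 mm farther back than shut.
Start: joints at [-1.474, 0.527, 1.433, -0, 1.181, -0.178], TCP at [0.17, -0.601, 0.231] pointing down, gripper open.
Joint ranges: [-3.08, 3.08], [-0.75, 2.2], [0.22, 2.44], [-1.43, 4.57], [0, 2.65], [-2.85, 2.85]. Speed limits (rad/s): [2.79, 2.79, 3.14, 3.14, 3.14, 3.14].

### API

Orientations are given as a unit quaternion [x, y, z, w].
In Python, from station import status, snapshot, camera_params, ticket gives the robot as it stands.
- The arm moves only by the tool arm_command, never from a script. Its argument "series" is a list that holds one entry, the list of rows, each a list of 4 numbers: the shift along the tool's x, y, z in mm, then the turn about the tool's x in rad. A call has 1 to 10 rows; each row shifts and turns the commanded pose from where the row before left it, along the tool's axes as they then stand; what a row does not reach is not made up. A row lasts 1/10 s, in which the tool goes at most 50 mm and 8.59 degrees, less where a joint would pass 70% of its speed; a pose out of reach is approached as far as the arm can. A call is refused whole if a number of a shift passes 50 or a number of a turn 0.15, either way. A call with a gripper value outside its range is refused whole. "jaw" is the opening in per cent of the stroke, from 0 (shut) to 100 (fully open), set as the call begins (left out, the last holds). The fingers move at their own pace and stop on an object; "force" is the grip in N (left out, the last holds). Time passes only in rows, so rows that do not move let the fingers close. It gives the time, the measured TCP pose, the force and the opening at its end, in the units of the state.
- status.sense(): the state, without advancing time (a new reading comes with each control period).
- snapshot(name): name is "side" or "top"; returns the picture (420x560x3 uint8, red, green, blue); there is no depth.
- camera_params(name): a dict with "fovy" (degrees; the focal length in pixels is half the picture's height over the tangent of half this angle, whatever the lens; pixels are square), "cx", "cy" (the principal point, pixels), "k1" (the pictures are not rectified: a ray, as slopes to the right and down, at radius r is drawn at 1 + k1 r^2 times it, then the intrinsics apply), "extrinsics" (4x4, takes a point from camera to world coordinates). Camera axes: x right, y down, z forward; pixel columns grow to the right and rows downward; lengths in m; the calibration is good to about 2 mm. A picture is of the moment at which its call begins. camera_params takes no time and is no camera call.
- ticket.sign_off(): hands the job in, once; it reports no verdict.
The state is a dict: "t": time; "q": joint angles; "qd": joint speeds; "tau": joint torques, N m; "tcp_pos": TCP position; "tool_rot": TCP orientation; "force": force on the tool from outside, world axes, zero at the start; "ft_torque": the same for the moment, N m; "finger_gap": opening from 0.0 (shut) to 1.0 (fully open).
Only numpy, scipy, OpenCV 4.12 (cv2) and the standard library are available. Lean on these libraries where they do the work, as an engineer would, in place of code of your own. Each camera call takes 0.05 s, during which the arm holds its last target. There are 200 camera calls.

## Working session

There is one attempt and no reset: what is moved stays moved. The work goes in short steps, Python scripts to look and compute and a tool call to move; the robot and the scene stay as the last step left them, time stands still between calls to the robot, and variables do not carry over. Pictures are saved under pics/ and viewed, about 8 in all and at most 12, crops included, and the job is handed in when it is done.

Besides the shell and the picture viewer there is one more tool, called after "Request:" by a JSON object that holds its "op" and its "data". arm_command: Moves the arm, as the interface text tells. Its arguments: {"type":"object","properties":{"series":{"type":"array"},"jaw":{"type":"number"},"force":{"type":"number"}},"required":["series"]}

```bash
mkdir -p pics; ls; python3 - <<'E'
from station import status,snapshot,camera_params
import cv2
s=status.sense();print({k:s[k] for k in('t','tcp_pos','tool_rot','finger_gap')})
for n in('top','side'):
    cv2.imwrite(f'pics/{n}0.png',snapshot(n)[:,:,::-1]);print(camera_params(n))
E
```

```text
pics
{'t': 0.0, 'tcp_pos': array([ 0.17014221, -0.60064609,  0.23031231]), 'tool_rot': array([ 0.42708552,  0.56451326, -0.42595773,  0.56345607]), 'finger_gap': 1.000930297122005}
{'fovy': 46.84614288299085, 'cx': 283.65045205294365, 'cy': 205.1356134606822, 'k1': 0.027331143987915214, 'extrinsics': array([[ 0.00243874, -0.98884135,  0.14895244,  0.39114188],
       [-0.99961556, -0.00652447, -0.02694733,  0.0364078 ],
       [ 0.02761847, -0.14882946, -0.98847712,  1.15217468],
       [ 0.        ,  0.        ,  0.        ,  1.        ]])}
{'fovy': 44.18469705138916, 'cx': 274.4182166606396, 'cy': 203.15596467584788, 'k1': -0.10818423052766142, 'extrinsics': array([[-0.85494844, -0.28908508,  0.43068896,  0.0687989 ],
       [-0.51864385,  0.46285356, -0.71887074,  0.80922103],
       [ 0.00846889, -0.8379716 , -0.54564813,  0.718606  ],
       [ 0.        ,  0.        ,  0.        ,  1.        ]])}
```

View pics/top0.png

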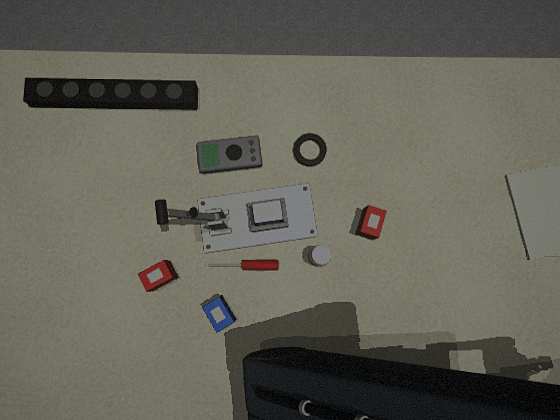

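View pics/side0.png

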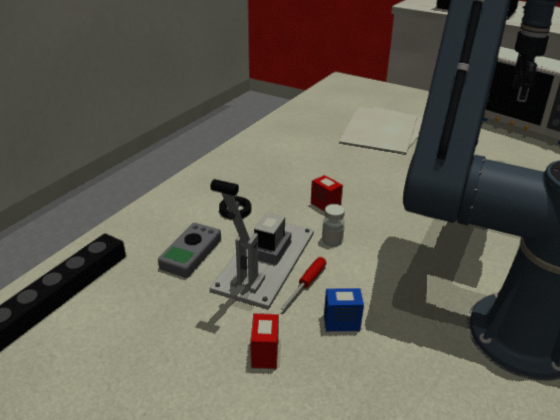

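```bash
python3 - <<'E'
import cv2
i=cv2.imread('pics/top0.png')[165:275,145:345]
cv2.imwrite('pics/crop.png',cv2.convertScaleAbs(cv2.resize(i,None,fx=4,fy=4,interpolation=cv2.INTER_CUBIC),alpha=1.3))
E
```

```text
(no output)
```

View pics/crop.png

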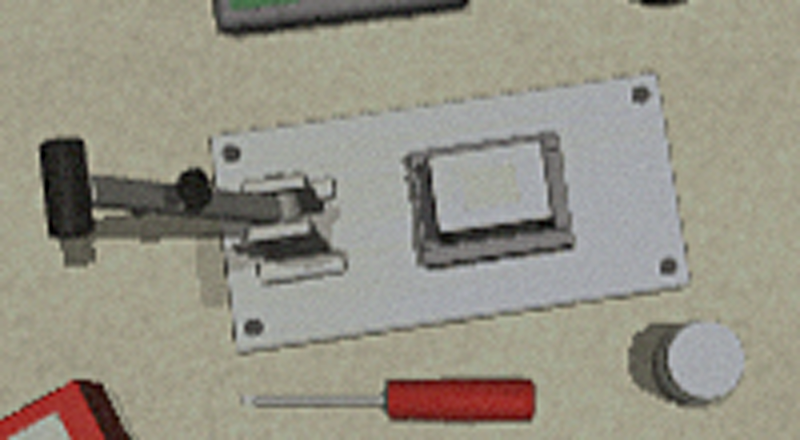

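```bash
cat > h.py <<'E'
import numpy as np, cv2
from station import camera_params, status, snapshot
from scipy.spatial.transform import Rotation as R
def proj(P,n):
    c=camera_params(n);T=np.linalg.inv(c['extrinsics']);p=np.atleast_2d(P)@T[:3,:3].T+T[:3,3]
    s=p[:,:2]/p[:,2:];s=s*(1+c['k1']*(s**2).sum(1,keepdims=True))
    return s*210/np.tan(np.radians(c['fovy']/2))+[c['cx'],c['cy']]
def unproj(u,n,z):
    c=camera_params(n);f=210/np.tan(np.radians(c['fovy']/2))
    d=(np.array(u,float)-[c['cx'],c['cy']])/f;s=d.copy()
    for _ in range(20): s=d/(1+c['k1']*(s@s))
    E=c['extrinsics'];r=E[:3,:3]@[*s,1];o=E[:3,3]
    return o+r*(z-o[2])/r[2]
def fix2w(P,f):
    P=np.atleast_2d(P).astype(float);c,s=np.cos(f[2]),np.sin(f[2])
    return np.c_[P[:,0]*c-P[:,1]*s+f[0],P[:,0]*s+P[:,1]*c+f[1],P[:,2]]
def gp(a): return np.array([0,.115-.185*np.cos(a),.112+.185*np.sin(a)])
E
python3 - <<'E'
from h import *
from scipy.optimize import least_squares
F=[(.065,.16,.012),(.065,-.11,.012),(-.065,-.11,.012),(-.065,.16,.012),(.022,.032,.086),(.022,-.032,.086),(-.022,-.032,.086),(-.022,.032,.086)]
C=np.array([(210,137),(655,74),(690,285),(238,352),(430,155),(543,137),(552,217),(440,235)],float)
U=C/4+[145,165]-.4
fn=lambda p:(proj(fix2w(F,p),'top')-U).ravel()
r=least_squares(fn,[.4,0,0]);f=r.x;print(f.round(4),fn(f).reshape(-1,2).round(1))
g=fix2w([gp(2.0)],f)[0];print('grip2.0',g,proj(g,'top'),'pix handle ~',145+66/4,165+188/4, 'side',proj(g,'side'),'seen 225,187')
print('module top side',proj(fix2w([F[4],F[5],F[6],F[7]],f),'side').round())
for a in np.linspace(0,2,5): 
    w=fix2w([gp(a)],f)[0]; print(a,w.round(3),np.hypot(*w[:2]).round(3))
print('meter',unproj((229,154),'top',.032),'jar',unproj((319,253),'top',.085),'driver',unproj((244,265),'top',.015))
s=status.sense();print(R.from_quat(s['tool_rot']).as_matrix().round(3))
E
```

```text
[0.5378 0.0435 0.1527] [[-0.4 -0.4]
 [ 0.6 -0.8]
 [ 0.5 -0. ]
 [-0.5  0.3]
 [-0.4  0.3]
 [-0.2  0.7]
 [ 0.5  0.1]
 [-0.1 -0.2]]
grip2.0 [0.5085668  0.23322381 0.28022002] [[161.13451755 212.00971546]] pix handle ~ 161.5 212.0 side [[224.77081853 186.97908486]] seen 225,187
module top side [[254. 228.]
 [267. 212.]
 [285. 217.]
 [274. 233.]]
0.0 [ 0.548 -0.026  0.112] 0.549
0.5 [ 0.545 -0.003  0.201] 0.545
1.0 [0.535 0.058 0.268] 0.539
1.5 [0.522 0.144 0.297] 0.542
2.0 [0.509 0.233 0.28 ] 0.559
meter [0.68145585 0.1355401  0.032     ] jar [ 0.44607106 -0.07067404  0.085     ] driver [0.42123928 0.09722    0.015     ]
[[-0.     0.962  0.272]
 [ 0.002  0.272 -0.962]
 [-1.     0.    -0.002]]
```

Request:
{"op": "arm_command", "data": {"series": [[[-17,0,0,-0.145],[-17,0,0,-0.145],[-17,0,0,-0.145],[-17,0,0,-0.145],[-17,0,0,-0.145],[-17,0,0,-0.145],[-17,0,0,-0.145],[-17,0,0,-0.145],[-17,0,0,-0.145],[-17,0,0,-0.145]]], "jaw": 100, "force": 40}}

```text
t: 1.1
tcp_pos: [0.1702, -0.6009, 0.4014]
tool_rot: [-0.056, 0.705, 0.057, 0.705]
force: [-0.0, -0.7, 0.2]
finger_gap: 1.0
```

```bash
cat >> h.py <<'E'
f=np.array([.5378,.0435,.1527])
def to(t):
    "rows' total in tool axes (mm) from now to world TCP t"
    s=status.sense();M=R.from_quat(s['tool_rot']).as_matrix()
    yaw=np.arctan2(M[1,2],M[0,2]);c,sn=np.cos(-f[2]),np.sin(-f[2])
    d=s['tcp_pos'][:2]-f[:2]
    print('t',round(s['t'],2),'tcp fix mm',(1000*np.array([c*d[0]-sn*d[1],sn*d[0]+c*d[1],s['tcp_pos'][2]])).round(1),'yaw err',round(yaw-f[2],4),'F',s['force'].round(1),'gap',round(s['finger_gap'],3),'tooldown',M[2,0].round(4))
    if t is not None: print('shift',(M.T@(np.array(t)-s['tcp_pos'])*1000).round(1))
E
python3 -c "
from h import *
to(fix2w([gp(2.0)+[0,0,.07]],f)[0])"
```

```text
t 1.1 tcp fix mm [-461.4 -581.   401.4] yaw err 0.0083 F [-0.  -0.7  0.2] gap 1.0 tooldown -1.0
shift [ 52.3 769.1 467.8]
```

Request:
{"op": "arm_command", "data": {"series": [[[0,20,30,0.008],[0,25,40,0],[0,28,40,0],[0,28,40,0],[0,28,40,0],[0,28,40,0],[0,28,40,0],[0,28,40,0],[0,30,35,0],[0,35,30,0]]]}}

```text
t: 2.1
tcp_pos: [0.5016, -0.2697, 0.4006]
tool_rot: [-0.052, 0.705, 0.052, 0.705]
force: [0.0, -0.3, 0.2]
finger_gap: 1.0
```

Request:
{"op": "arm_command", "data": {"series": [[[0,40,20,0],[0,40,20,0],[0,40,15,0],[0,40,10,0],[0,40,8,0],[0,40,5,0],[0,40,5,0],[0,40,5,0],[0,40,3,0],[0,30,2,0]]]}}

```text
t: 3.1
tcp_pos: [0.5343, 0.1305, 0.4008]
tool_rot: [-0.052, 0.706, 0.053, 0.705]
force: [-0.3, -0.2, 0.7]
finger_gap: 0.998
```

```bash
python3 -c "
from h import *
to(fix2w([gp(2.0)+[0,0,.07]],f)[0]); print(status.sense()['q'].round(2))"
```

```text
t 3.1 tcp fix mm [  9.8  86.6 400.8] yaw err -0.0043 F [-0.3 -0.2  0.7] gap 0.998 tooldown -1.0
shift [ 50.7 105.3 -10.2]
[ 0.04  0.27  1.38  0.    1.5  -0.11]
```

Request:
{"op": "arm_command", "data": {"series": [[[0,35,-4,0.0],[0,35,-3,-0.004],[0,25,-3,0],[0,10,0,0],[30,0,0,0],[30,0,0,0],[30,0,0,0],[30,0,0,0],[23,0,0,0],[0,0,0,0]]]}}

```text
t: 4.1
tcp_pos: [0.5075, 0.2291, 0.2547]
tool_rot: [-0.054, 0.708, 0.052, 0.702]
force: [0.1, -0.1, 0.8]
finger_gap: 1.002
```

```bash
python3 -c "
from h import *
to(fix2w([gp(2.0)-[0,0,.022]],f)[0])
a=snapshot('side')[120:300,140:360,::-1];b=snapshot('top')[130:260,110:310,::-1]
cv2.imwrite('pics/g1.png',np.vstack([cv2.resize(a,(660,540))[:300],cv2.resize(b,(660,429))[:300]]))"
```

```text
t 4.1 tcp fix mm [ -1.7 188.1 254.7] yaw err -0.0026 F [ 0.1 -0.1  0.8] gap 1.002 tooldown -1.0
shift [-3.6  3.9  1.6]
```

View pics/g1.png

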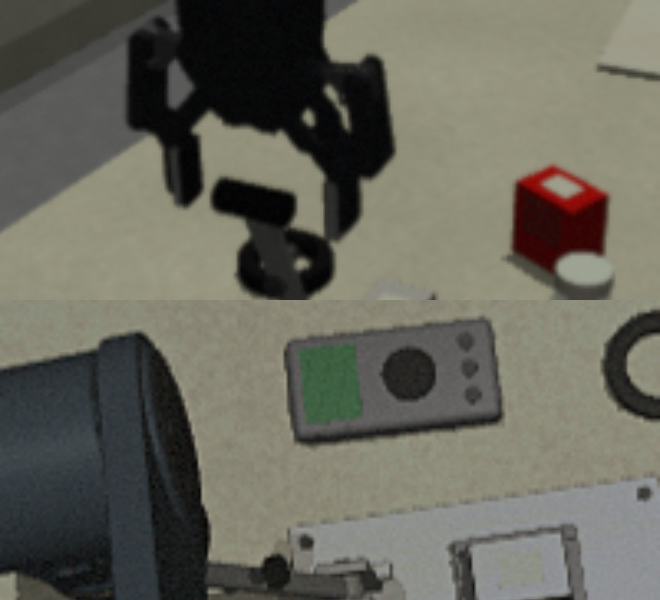

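The handle lies between the open fingers. I'll correct by a few mm and close.

Request:
{"op": "arm_command", "data": {"series": [[[-3,4,1.5,0],[0,0,0,0],[0,0,0,0],[0,0,0,0],[0,0,0,0],[0,0,0,0]]], "jaw": 0, "force": 40}}

```text
t: 4.8
tcp_pos: [0.5088, 0.2347, 0.2629]
tool_rot: [-0.054, 0.706, 0.053, 0.704]
force: [-4.2, -0.2, 7.0]
finger_gap: 0.503
```

```bash
python3 -c "
from h import *
to(None)
a=np.linspace(2,0,21);P=np.array([gp(x) for x in a])*1000;D=np.diff(P,axis=0)
print((np.c_[-D[:,2],D[:,1]]).round(1).tolist())"
```

```text
t 4.8 tcp fix mm [  0.4 193.4 262.9] yaw err -0.0012 F [-4.2 -0.2  7. ] gap 0.503 tooldown -1.0
[[-6.8, -17.2], [-5.1, -17.8], [-3.3, -18.2], [-1.5, -18.4], [0.4, -18.5], [2.2, -18.4], [4.0, -18.0], [5.8, -17.5], [7.6, -16.9], [9.2, -16.0], [10.8, -15.0], [12.2, -13.9], [13.5, -12.6], [14.7, -11.2], [15.8, -9.7], [16.7, -8.0], [17.4, -6.3], [17.9, -4.6], [18.3, -2.8], [18.5, -0.9]]
```

Request:
{"op": "arm_command", "data": {"series": [[[-7,-17,0,0],[-5,-18,0,0],[-3,-18,0,0],[-1.5,-18.5,0,0],[0.5,-18.5,0,0],[2,-18.5,0,0],[4,-18,0,0],[6,-17.5,0,0],[7.5,-17,0,0],[9,-16,0,0]]]}}

```text
t: 5.8
tcp_pos: [0.5356, 0.0593, 0.2498]
tool_rot: [-0.053, 0.706, 0.054, 0.704]
force: [-4.5, 0.0, 3.0]
finger_gap: 0.506
```

```bash
python3 -c "
from h import *
to(fix2w([gp(1.0)-[0,0,.019]],f)[0])"
```

```text
t 5.8 tcp fix mm [2.000e-01 1.590e+01 2.498e+02] yaw err -0.0014 F [-4.5  0.   3. ] gap 0.506 tooldown -1.0
shift [ 1.1 -0.9 -0.2]
```

Request:
{"op": "arm_command", "data": {"series": [[[11,-15,0,0],[12,-14,0,0],[13.5,-12.5,0,0],[14.5,-11,0,0],[16,-9.5,0,0],[16.5,-8,0,0],[17.5,-6.5,0,0],[18,-4.5,0,0],[18,-3,0,0],[18,-1,0,0]]]}}

```text
t: 6.8
tcp_pos: [0.5487, -0.0265, 0.0936]
tool_rot: [-0.054, 0.706, 0.053, 0.704]
force: [-4.4, -6.3, 1.0]
finger_gap: 0.508
```

```bash
python3 -c "
from h import *
to(fix2w([gp(0)-[0,0,.019]],f)[0])"
```

```text
t 6.8 tcp fix mm [  0.1 -70.8  93.6] yaw err -0.0009 F [-4.4 -6.3  1. ] gap 0.508 tooldown -1.0
shift [ 0.6  0.8 -0.1]
```

Near the bottom; press gently a few mm further and hold for over a second.

Request:
{"op": "arm_command", "data": {"series": [[[2,0,0,0],[2,0,0,0],[0,0,0,0],[0,0,0,0],[0,0,0,0],[0,0,0,0],[0,0,0,0],[0,0,0,0],[0,0,0,0],[0,0,0,0]]]}}

```text
t: 7.8
tcp_pos: [0.5487, -0.0265, 0.0899]
tool_rot: [-0.055, 0.706, 0.053, 0.704]
force: [-4.6, -7.7, 0.4]
finger_gap: 0.504
```

```bash
python3 -c "
from h import *
to(fix2w([gp(0)-[0,0,.019]],f)[0])
a=snapshot('side')[120:320,140:360,::-1]
cv2.imwrite('pics/g2.png',cv2.resize(a,(660,600)))"
```

```text
t 7.8 tcp fix mm [  0.1 -70.8  89.9] yaw err -0.0009 F [-4.6 -7.7  0.4] gap 0.504 tooldown -1.0
shift [-3.1  0.8 -0.1]
```

View pics/g2.png

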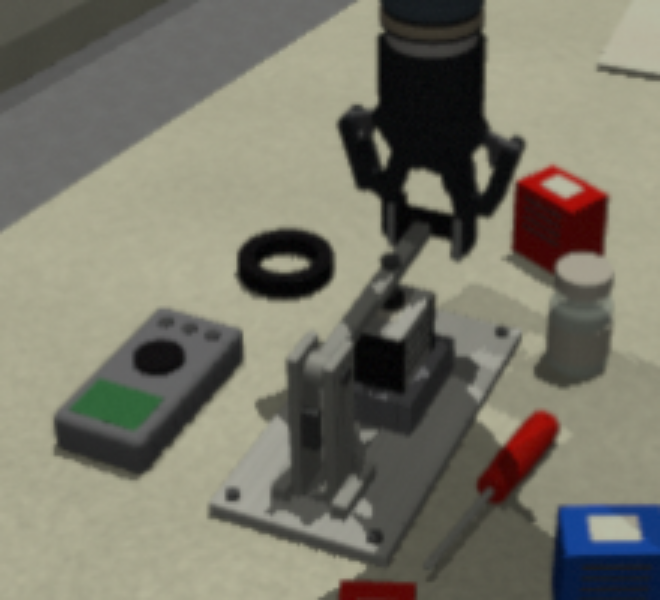

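Request:
{"op": "arm_command", "data": {"series": [[[2,0,0,0],[2,0,0,0],[0,0,0,0],[0,0,0,0]]]}}

```text
t: 8.25
tcp_pos: [0.5487, -0.0264, 0.0859]
tool_rot: [-0.055, 0.706, 0.053, 0.704]
force: [-4.5, -7.7, 0.6]
finger_gap: 0.5
```

```bash
python3 -c "
from h import *
to(None)
for a in(-.02,0,.03,.06,.1): print(a,((proj(fix2w([gp(a)],f),'side')-[140,120])*3).round(1),proj(fix2w([gp(a)],f),'top').round(1))
b=snapshot('side')[170:260,230:320,::-1]
cv2.imwrite('pics/g3.png',cv2.convertScaleAbs(cv2.resize(b,(600,600),interpolation=2),alpha=1.6))"
```

```text
t 8.25 tcp fix mm [  0.1 -70.7  85.9] yaw err -0.0002 F [-4.5 -7.7  0.6] gap 0.5 tooldown -1.0
-0.02 [[427.4 230.9]] [[299.1 205.2]]
0 [[427.5 226.6]] [[299.2 205. ]]
0.03 [[427.6 220.2]] [[299.3 204.6]]
0.06 [[427.6 213.9]] [[299.3 204.2]]
0.1 [[427.5 205.7]] [[299.3 203.8]]
```

View pics/g3.png

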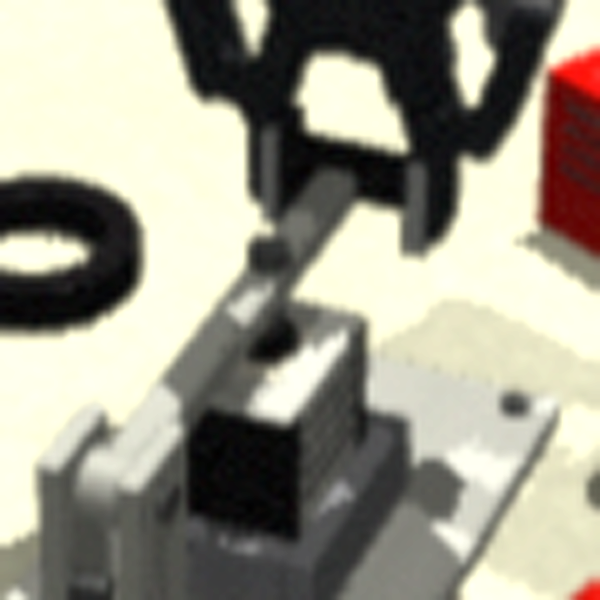

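Request:
{"op": "arm_command", "data": {"series": [[[0,0,0,0],[0,0,0,0],[0,0,0,0],[-2,0,0,0],[-4,0,0,0],[0,0,0,0],[0,0,0,0],[0,0,0,0],[0,0,0,0]]], "jaw": 90}}

```text
t: 9.2
tcp_pos: [0.55, -0.0242, 0.0918]
tool_rot: [-0.053, 0.705, 0.053, 0.705]
force: [0.3, 1.0, 0.4]
finger_gap: 0.901
```

```bash
python3 -c "
from h import *
to(None)
b=snapshot('side')[170:260,230:320,::-1]
cv2.imwrite('pics/g4.png',cv2.convertScaleAbs(cv2.resize(b,(600,600),interpolation=2),alpha=1.6))"
```

```text
t 9.2 tcp fix mm [  1.7 -68.8  91.8] yaw err -0.0017 F [0.3 1.  0.4] gap 0.901 tooldown -1.0
```

View pics/g4.png

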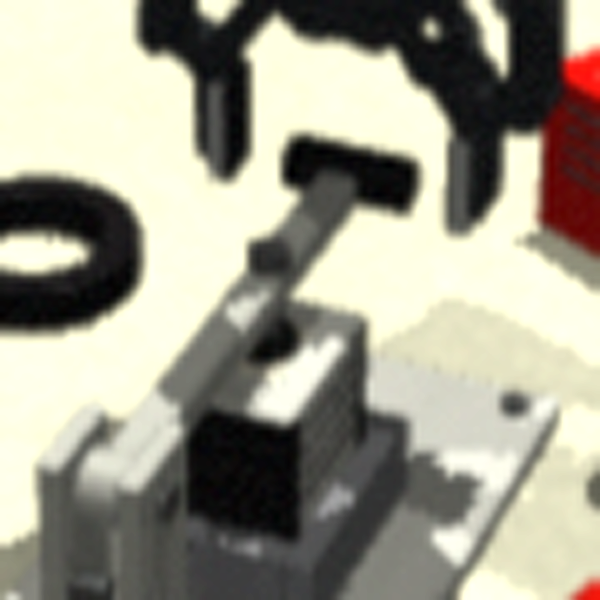

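The arm stayed put when released: handle centre at (282,196), matching a≈0, with the foot on the module. Regrip and swing back.

Request:
{"op": "arm_command", "data": {"series": [[[0,-1,-1.5,0],[0,0,0,0],[0,0,0,0],[0,0,0,0],[0,0,0,0],[0,0,0,0]]], "jaw": 0, "force": 40}}

```text
t: 9.85
tcp_pos: [0.5486, -0.0256, 0.0919]
tool_rot: [-0.053, 0.705, 0.053, 0.705]
force: [-1.9, -1.3, 3.8]
finger_gap: 0.505
```

Request:
{"op": "arm_command", "data": {"series": [[[-18.5,1,0,0],[-18,3,0,0],[-18,4.5,0,0],[-17.5,6.5,0,0],[-16.5,8,0,0],[-16,9.5,0,0],[-14.5,11,0,0],[-13.5,12.5,0,0],[-12,14,0,0],[-11,15,0,0]]]}}

```text
t: 10.85
tcp_pos: [0.5356, 0.0586, 0.2473]
tool_rot: [-0.054, 0.705, 0.053, 0.705]
force: [1.4, -2.3, -6.9]
finger_gap: 0.507
```

```bash
python3 -c "
from h import *
to(fix2w([gp(1.0)-[0,0,.020]],f)[0])"
```

```text
t 10.85 tcp fix mm [2.000e-01 1.530e+01 2.473e+02] yaw err -0.0018 F [ 1.4 -2.3 -6.9] gap 0.507 tooldown -1.0
shift [-0.3 -0.2 -0.2]
```

Request:
{"op": "arm_command", "data": {"series": [[[-9,16,0,0],[-7.5,17,0,0],[-6,17.5,0,0],[-4,18,0,0],[-2,18.5,0,0],[-0.5,18.5,0,0],[1.5,18.5,0,0],[3,18,0,0],[5,18,0,0],[6,15,0,0]]]}}

```text
t: 11.85
tcp_pos: [0.5089, 0.2338, 0.2625]
tool_rot: [-0.053, 0.705, 0.054, 0.705]
force: [-1.1, 0.4, 5.5]
finger_gap: 0.504
```

Request:
{"op": "arm_command", "data": {"series": [[[1,2,0,0],[0,0,0,0],[0,0,0,0],[0,0,0,0],[0,0,0,0]]]}}

```text
t: 12.35
tcp_pos: [0.5087, 0.2355, 0.2617]
tool_rot: [-0.052, 0.705, 0.055, 0.705]
force: [-2.8, 2.7, 7.8]
finger_gap: 0.507
```

Request:
{"op": "arm_command", "data": {"series": [[[0,0,0,0],[0,0,0,0],[0,0,0,0],[0,0,0,0],[-10,0,0,0],[-30,0,0,0],[-40,0,0,0],[-40,0,0,0],[0,0,0,0],[0,0,0,0]]], "jaw": 100}}

```text
t: 13.35
tcp_pos: [0.5097, 0.2336, 0.3815]
tool_rot: [-0.053, 0.704, 0.054, 0.706]
force: [0.1, -0.4, -1.0]
finger_gap: 0.998
```

```bash
python3 -c "
from h import *
to(fix2w([[0,0,.2]],f)[0])
cv2.imwrite('pics/g5.png',snapshot('side')[:,:,::-1])
print(proj(fix2w([gp(a) for a in (1.8,1.9,2.0)],f),'side'))"
```

```text
t 13.35 tcp fix mm [  1.2 192.2 381.5] yaw err -0.0018 F [ 0.1 -0.4 -1. ] gap 0.998 tooldown -1.0
shift [ 181.5 -192.3   -1.4]
[[233.99589727 170.88393447]
 [229.32296408 178.46137092]
 [224.74503051 186.98187454]]
```

View pics/g5.png

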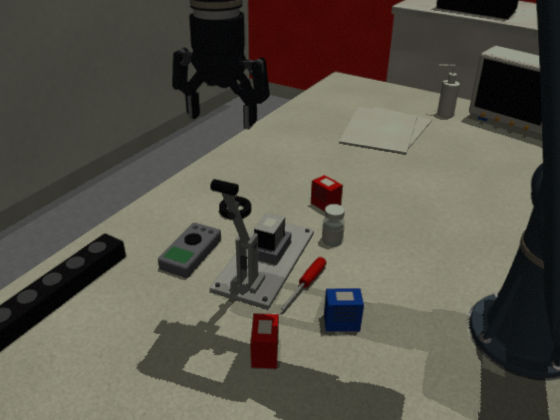

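The clamp rests open, with the handle at (225,187), exactly the 2.0 rad prediction. Next is the module.

Request:
{"op": "arm_command", "data": {"series": [[[0,-35,-1,0.002],[0,-40,0,0],[0,-40,0,0],[0,-40,0,0],[0,-30,0,0],[30,-7,0,0],[40,0,0,0],[40,0,0,0],[40,0,0,0],[40,0,0,0]]]}}

```text
t: 14.4
tcp_pos: [0.5353, 0.0435, 0.187]
tool_rot: [-0.052, 0.706, 0.053, 0.704]
force: [0.4, -0.6, -0.3]
finger_gap: 0.999
```

```bash
python3 -c "
from h import *
to(fix2w([[0,0,.051]],f)[0])"
```

```text
t 14.4 tcp fix mm [ -2.4   0.4 187. ] yaw err -0.0041 F [ 0.4 -0.6 -0.3] gap 0.999 tooldown -1.0
shift [136.   -0.5   2.9]
```

Request:
{"op": "arm_command", "data": {"series": [[[30,-0.5,3,-0.004],[30,0,0,0],[30,0,0,0],[25,0,0,0],[15,0,0,0],[6,0,0,0],[0,0,0,0],[0,0,0,0]]]}}

```text
t: 15.2
tcp_pos: [0.5399, 0.0435, 0.054]
tool_rot: [-0.054, 0.705, 0.054, 0.705]
force: [0.6, 0.2, -0.1]
finger_gap: 1.002
```

```bash
python3 -c "
from h import *
to(fix2w([[0,0,.051]],f)[0])"
```

```text
t 15.2 tcp fix mm [ 2.1 -0.4 54. ] yaw err 0.0002 F [ 0.6  0.2 -0.1] gap 1.002 tooldown -1.0
shift [ 3.   0.4 -2.1]
```

Request:
{"op": "arm_command", "data": {"series": [[[1,0,-1,0],[0,0,0,0],[0,0,0,0],[0,0,0,0],[0,0,0,0],[0,0,0,0],[0,0,0,0]]], "jaw": 0, "force": 40}}

```text
t: 15.9
tcp_pos: [0.5391, 0.0433, 0.0536]
tool_rot: [-0.054, 0.705, 0.054, 0.705]
force: [-1.7, -0.9, 5.7]
finger_gap: 0.512
```

Request:
{"op": "arm_command", "data": {"series": [[[-2,0,0,0],[-5,0,0,0],[-7,0,0,0],[-8,0,0,0],[-8,0,0,0],[-6,0,0,0],[0,0,0,0],[0,0,0,0]]]}}

```text
t: 16.7
tcp_pos: [0.5389, 0.0433, 0.0891]
tool_rot: [-0.054, 0.705, 0.054, 0.705]
force: [0.1, 0.5, -4.9]
finger_gap: 0.511
```

```bash
python3 -c "
from h import *
to(None)
b=snapshot('side')[170:260,220:310,::-1]
cv2.imwrite('pics/g6.png',cv2.convertScaleAbs(cv2.resize(b,(600,600),interpolation=2),alpha=1.6))
for z in (.016,.052): print(z,((proj(fix2w([[x,y,z] for x,y in((-.022,.032),(-.022,-.032),(.022,.032))],f)+[0,0,.07],'side')-[220,170])*6.667).round())"
```

```text
t 16.7 tcp fix mm [ 1.1 -0.4 89.1] yaw err 0.0003 F [ 0.1  0.5 -4.9] gap 0.511 tooldown -1.0
0.016 [[359. 418.]
 [435. 310.]
 [229. 385.]]
0.052 [[360. 322.]
 [437. 217.]
 [228. 290.]]
```

View pics/g6.png

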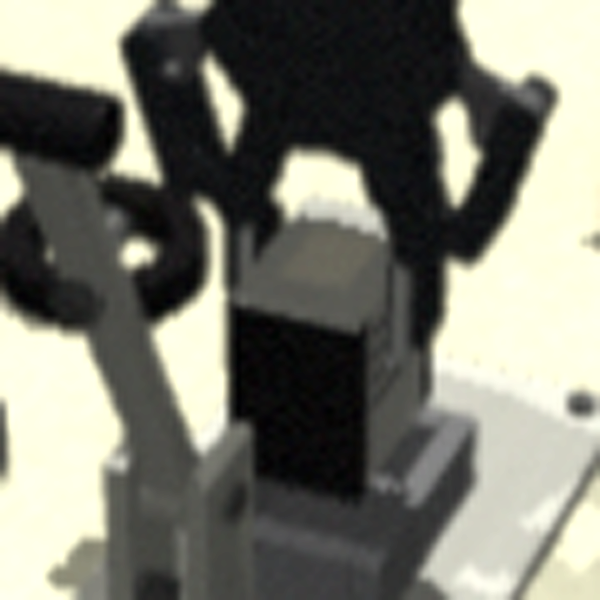

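The module is up about 36 mm and upright: its top corner is at (362,325), predicted (360,322). The tool only turns about its own axis, so I'll tip the module by levering it in the fingers. I dip its bottom about 8 mm back into the pocket mouth, loosen the grip to 20 N and move along -y against the pocket's edge.

Request:
{"op": "arm_command", "data": {"series": [[[6,0,0,0],[7,0,0,0],[6.5,0,0,0],[0,0,0,0]]], "force": 20}}

```text
t: 17.15
tcp_pos: [0.5378, 0.0434, 0.0678]
tool_rot: [-0.054, 0.706, 0.054, 0.704]
force: [-0.6, 0.7, -3.5]
finger_gap: 0.511
```

Request:
{"op": "arm_command", "data": {"series": [[[0,-2,0,0],[0,-2,0,0],[0,-2,0,0],[0,-2,0,0],[0,-2,0,0],[0,-2,0,0]]]}}

```text
t: 17.75
tcp_pos: [0.5396, 0.035, 0.0704]
tool_rot: [-0.051, 0.706, 0.055, 0.705]
force: [-2.3, 12.7, 4.5]
finger_gap: 0.509
```

```bash
python3 -c "
from h import *
to(None)"
```

```text
t 17.75 tcp fix mm [ 0.5 -8.7 70.4] yaw err -0.0025 F [-2.3 12.7  4.5] gap 0.509 tooldown -1.0
```

Modest 13 N, moving as planned. Continue.

Request:
{"op": "arm_command", "data": {"series": [[[0,-3,0,0],[0,-3,0,0],[0,-3,0,0],[0,-3,0,0],[0,-3,0,0],[0,-3,0,0],[0,0,0,0]]]}}

```text
t: 18.45
tcp_pos: [0.5427, 0.0163, 0.0713]
tool_rot: [-0.052, 0.705, 0.055, 0.705]
force: [-2.5, 10.9, 9.2]
finger_gap: 0.507
```

```bash
python3 -c "
from h import *
to(None)
b=snapshot('side')[160:260,220:320,::-1]
cv2.imwrite('pics/g7.png',cv2.convertScaleAbs(cv2.resize(b,(600,600),interpolation=2),alpha=1.6))"
```

```text
t 18.45 tcp fix mm [  0.7 -27.6  71.3] yaw err -0.002 F [-2.5 10.9  9.2] gap 0.507 tooldown -1.0
```

View pics/g7.png

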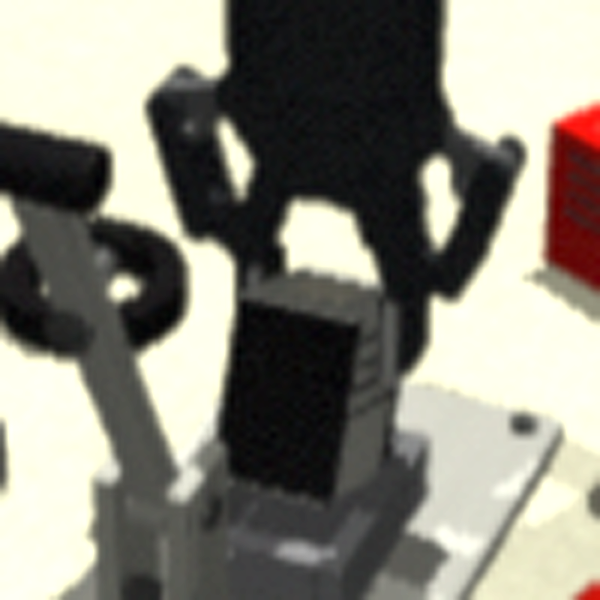

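Request:
{"op": "arm_command", "data": {"series": [[[0,-3,0,0],[0,-3,0,0],[0,-3,0,0],[0,-3,0,0],[0,-2,0,0],[0,-1,0,0],[0,0,0,0]]]}}

```text
t: 19.2
tcp_pos: [0.5449, 0.0015, 0.0702]
tool_rot: [-0.052, 0.705, 0.055, 0.705]
force: [-1.4, 8.6, 2.2]
finger_gap: 0.504
```

Request:
{"op": "arm_command", "data": {"series": [[[0,0,0,0],[0,0,0,0],[0,0,0,0]]], "force": 80}}

```text
t: 19.5
tcp_pos: [0.5449, 0.0016, 0.0703]
tool_rot: [-0.052, 0.705, 0.055, 0.705]
force: [-1.6, 9.8, 1.3]
finger_gap: 0.503
```

Request:
{"op": "arm_command", "data": {"series": [[[-4,0,0,0],[-10,0,0,0],[-20,0,0,0],[-25,0,0,0],[-30,0,0,0],[-25,0,0,0],[-18,0,0,0],[-8,0,0,0],[0,0,0,0],[0,0,0,0]]]}}

```text
t: 20.5
tcp_pos: [0.5451, -0.0013, 0.2088]
tool_rot: [-0.054, 0.705, 0.054, 0.705]
force: [-0.3, -0.6, -4.7]
finger_gap: 0.504
```

```bash
python3 -c "
from h import *
to(None);s=status.sense();p=s['tcp_pos'];M=R.from_quat(s['tool_rot']).as_matrix()
print(p.round(4).tolist())
u=proj(p+[0,0,.02],'side')[0].astype(int);x0,y0=max(u[0]-60,0),max(u[1]-50,0);print(u,x0,y0)
im=snapshot('side')[:,:,::-1];b=im[y0:y0+120,x0:x0+120]
b=cv2.convertScaleAbs(cv2.resize(b,(600,600),interpolation=2),alpha=1.6)
for th,c in((40,(0,0,255)),(50,(0,255,0)),(60,(255,0,0))):
  t=np.radians(th);A=p+[0,0,.020];up=np.array([0,-np.sin(t),np.cos(t)]);yy=np.array([0,np.cos(t),np.sin(t)]);
  Q=[A-.057*up*1+k*.032*yy+h*.07*up+np.array([-.022,0,0]) for k,h in((1,0),(1,1),(-1,1),(-1,0))]
  # rotate about vertical by fixture yaw
  Z=R.from_euler('z',f[2]).as_matrix();Q=[A+Z@(q-A) for q in Q]
  print(th,((proj(np.array(Q),'side')-[x0,y0])*5).round().tolist(),'underside z',(A-.057*up)[2].round(3))
cv2.imwrite('pics/g8.png',b)"
```

```text
t 20.5 tcp fix mm [  0.4 -45.4 208.8] yaw err 0.0002 F [-0.3 -0.6 -4.7] gap 0.504 tooldown -1.0
[0.5451, -0.0013, 0.2088]
[278 153] 218 103
40 [[297.0, 379.0], [341.0, 209.0], [382.0, 249.0], [340.0, 410.0]] underside z 0.185
50 [[294.0, 359.0], [347.0, 198.0], [380.0, 263.0], [331.0, 416.0]] underside z 0.192
60 [[293.0, 334.0], [352.0, 189.0], [377.0, 277.0], [322.0, 418.0]] underside z 0.2
```

View pics/g8.png

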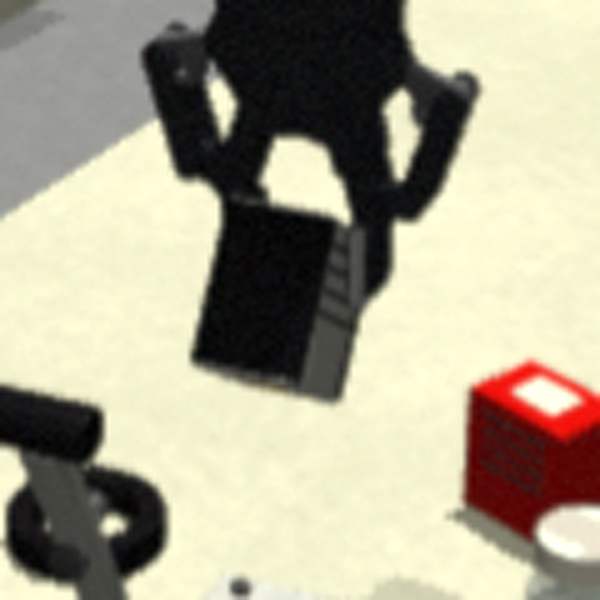

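The overlay says it is less than 50°. I'll fit the angle from the corners: end-face bottom-left (193,362), bottom-right (300,388), top-right (337,218), top-left (224,200) and far bottom (338,403).

```bash
python3 -c "
from h import *
from scipy.optimize import least_squares
p=status.sense()['tcp_pos'];L=[(22,32,0),(-22,32,0),(-22,32,70),(22,32,70),(-22,-32,0)]
U=np.array([(193,362),(300,388),(337,218),(224,200),(338,403)])/5+[218,103]
def fn(v):
  t=v[0];Q=R.from_euler('z',f[2])*R.from_euler('x',t)
  return (proj(Q.apply(np.array(L)/1000-[0,0,.035])+v[1:],'side')-U).ravel()
r=least_squares(fn,[.8,*p]);t=r.x[0];print(np.degrees(t),r.x[1:]-p,fn(r.x).reshape(-1,2).round(1))
Q=R.from_euler('z',f[2])*R.from_euler('x',t);print('underside',Q.apply([0,0,-.035])+r.x[1:])"
```

```text
34.21494716337597 [ 0.00650874  0.0024184  -0.0044069 ] [[ 0.1  0.8]
 [-1.2 -0. ]
 [-0.8 -0.2]
 [ 1.5 -0.5]
 [ 0.5 -0.1]]
underside [0.54834607 0.02070677 0.17493098]
```

```bash
python3 -c "
from h import *
from scipy.optimize import least_squares
p=status.sense()['tcp_pos'];L=np.array([(22,32,0),(-22,32,0),(-22,32,70),(22,32,70),(-22,-32,0)])/1000
U=np.array([(193,362),(300,388),(337,218),(224,200),(338,403)])/5+[218,103]
Z=R.from_euler('z',f[2])
def fn(v):
  return (proj((Z*R.from_euler('x',v[0])).apply(L-[0,v[2],v[1]])+p+[0,0,.02],'side')-U).ravel()
r=least_squares(fn,[.8,.057,0]);v=r.x;print(np.degrees(v[0]),v[1:],fn(v).reshape(-1,2).round(1))
for th in (40,45,50):
  g=lambda w:fn([np.radians(th),*w]);q=least_squares(g,[.057,0]);print(th,q.x,q.cost,r.cost)"
```

```text
33.86589675968841 [ 0.05693545 -0.00657039] [[-0.2  1.1]
 [-1.1  0.3]
 [-0.6 -0.5]
 [ 1.4 -0.9]
 [ 0.8  0.1]]
40 [ 0.05948551 -0.00325787] 7.901597100089448 3.29010503699745
45 [ 0.06127195 -0.00036063] 18.085145389877162 3.29010503699745
50 [0.06278283 0.00268422] 33.61732980539008 3.29010503699745
```

Tilt is about 34°, and the pads slipped about 6 mm sideways on the module. I'll lower it again and push further.

Request:
{"op": "arm_command", "data": {"series": [[[0,15,0,0],[10,10,0,0],[25,0,0,0],[25,0,0,0],[25,0,0,0],[25,0,0,0],[18,0,0,0],[10,0,0,0],[4,0,0,0],[0,0,0,0]]]}}

```text
t: 21.55
tcp_pos: [0.5418, 0.024, 0.0668]
tool_rot: [-0.054, 0.705, 0.054, 0.705]
force: [0.1, -1.0, -4.3]
finger_gap: 0.502
```

Request:
{"op": "arm_command", "data": {"series": [[[0,-4,0,0],[0,-4,0,0],[0,-4,0,0],[0,-4,0,0],[0,-2,0,0],[0,-2,0,0],[0,-2,0,0],[0,-2,0,0],[0,-2,0,0],[0,-2,0,0]]], "force": 20}}

```text
t: 22.55
tcp_pos: [0.5453, 0.0011, 0.0673]
tool_rot: [-0.049, 0.706, 0.056, 0.705]
force: [2.8, 21.7, -1.2]
finger_gap: 0.505
```

Request:
{"op": "arm_command", "data": {"series": [[[0,-2,0,0],[0,-2,0,0],[0,-2,0,0],[0,-2,0,0],[0,0,0,0]]]}}

```text
t: 23.05
tcp_pos: [0.5453, -0.0064, 0.0674]
tool_rot: [-0.049, 0.706, 0.056, 0.704]
force: [-0.4, 17.6, 1.7]
finger_gap: 0.504
```

```bash
python3 -c "
from h import *
to(None)"
```

```text
t 23.05 tcp fix mm [ -0.2 -50.5  67.4] yaw err -0.004 F [-0.4 17.6  1.7] gap 0.504 tooldown -0.9999
```

Request:
{"op": "arm_command", "data": {"series": [[[0,-2,0,0],[0,-2,0,0],[0,-2,0,0],[0,0,0,0],[0,0,0,0]]]}}

```text
t: 23.55
tcp_pos: [0.5456, -0.0132, 0.0673]
tool_rot: [-0.05, 0.707, 0.056, 0.703]
force: [-0.8, 14.5, 0.1]
finger_gap: 0.504
```

Request:
{"op": "arm_command", "data": {"series": [[[-4,0,0,0],[-10,0,0,0],[-20,0,0,0],[-25,0,0,0],[-30,0,0,0],[-25,0,0,0],[-20,0,0,0],[-14,0,0,0],[0,0,0,0],[0,0,0,0]]], "force": 60}}

```text
t: 24.55
tcp_pos: [0.5481, -0.0183, 0.2155]
tool_rot: [-0.054, 0.705, 0.054, 0.705]
force: [-0.5, 1.1, -5.1]
finger_gap: 0.508
```

```bash
cat > fit.py <<'E'
from h import *
import sys
from scipy.optimize import least_squares
Z=R.from_euler('z',f[2])
S=[((22,32,0),(-22,32,0)),((-22,32,0),(-22,-32,0)),((-22,32,0),(-22,32,60)),((22,32,0),(22,32,60)),((-22,-32,0),(-22,-32,25))]
L=np.vstack([np.linspace(a,b,40) for a,b in S])/1000
def fit(b,p,x0,y0):
    g=cv2.bilateralFilter(b,9,40,7);e=cv2.Canny(g,30,80)
    D=cv2.GaussianBlur(np.minimum(cv2.distanceTransform(255-e,cv2.DIST_L2,5),25),(0,0),1)
    def pts(v): return (proj((Z*R.from_euler('x',v[0])).apply(L-[0,v[2],v[1]])+p+[0,0,.02],'side')+v[3:5]-[x0,y0])*5
    def fn(v):
        q=pts(v).astype(np.float32);return np.r_[cv2.remap(D,q[:,:1].copy(),q[:,1:].copy(),1,borderValue=25).ravel(),(v[1]-.057)*300,v[2]*300,v[3:5]*3]
    R_=[]
    for th in range(20,75,3):
      for h in(.052,.057,.062):
       for s in (-.012,-.006,0):
        r=least_squares(fn,[np.radians(th),h,s,0,0],loss='soft_l1',f_scale=5,diff_step=1e-3,x_scale=[.1,.005,.005,1,1]);R_.append((r.cost,np.degrees(r.x[0]),r.x))
    R_.sort(key=lambda r:r[0])
    for r in R_[:40:8]: print(round(r[0]),round(r[1],1),r[2][1:].round(4))
    return pts(R_[0][2])
E
python3 - <<'E'
from fit import *
fit(cv2.imread('pics/g8.png'),np.array([0.5451,-0.0013,0.2088]),218,103)
to(None);p=status.sense()['tcp_pos']
u=proj(p+[0,0,.02],'side')[0].astype(int);x0,y0=max(u[0]-60,0),max(u[1]-50,0)
b=cv2.convertScaleAbs(cv2.resize(snapshot('side')[y0:y0+120,x0:x0+120,::-1],(600,600),interpolation=2),alpha=1.6)
cv2.imwrite('pics/g9.png',b);print(p.round(4).tolist(),x0,y0);q=fit(b,p,x0,y0);print(q[[0,39,79]].round())
E
```

```text
Traceback (most recent call last):
  File "fit.py", line 17, in fit
    r=least_squares(fn,[np.radians(th),h,s,0,0],loss='soft_l1',f_scale=5,diff_step=1e-3,x_scale=[.1,.005,.005,1,1]);R_.append((r.cost,np.degrees(r.x[0]),r.x))
  File "fit.py", line 12, in fn
    q=pts(v).astype(np.float32);return np.r_[cv2.remap(D,q[:,:1].copy(),q[:,1:].copy(),1,borderValue=25).ravel(),(v[1]-.057)*300,v[2]*300,v[3:5]*3]
      ~~~^^^
  File "fit.py", line 10, in pts
    def pts(v): return (proj((Z*R.from_euler('x',v[0])).apply(L-[0,v[2],v[1]])+p+[0,0,.02],'side')+v[3:5]-[x0,y0])*5
                        ~~~~^^^^^^^^^^^^^^^^^^^^^^^^^^^^^^^^^^^^^^^^^^^^^^^^^^^^^^^^^^^^^^^^^^^^^^
  File "h.py", line 5, in proj
    c=camera_params(n);T=np.linalg.inv(c['extrinsics']);p=np.atleast_2d(P)@T[:3,:3].T+T[:3,3]
ValueError: time passes only in moves, steps and waits
```

```bash
sed -i "s/^from station.*/&\nfrom functools import lru_cache\ncamera_params=lru_cache(None)(camera_params)/" h.py
sed -i "s/r=least_squares(fn,.*/sc=np.array([.1,.005,.005,1,1]);r=least_squares(lambda w:fn((w-10)*sc),np.array([np.radians(th),h,s,0,0])\/sc+10,loss='soft_l1',f_scale=5,diff_step=3e-3);R_.append((r.cost,np.degrees((r.x[0]-10)*.1),(r.x-10)*sc))/" fit.py
cat > run.py <<'E'
from fit import *
to(None);p=status.sense()['tcp_pos']
u=proj(p+[0,0,.02],'side')[0].astype(int);x0,y0=max(u[0]-60,0),max(u[1]-50,0)
b=cv2.convertScaleAbs(cv2.resize(snapshot('side')[y0:y0+120,x0:x0+120,::-1],(600,600),interpolation=2),alpha=1.6)
cv2.imwrite(sys.argv[1],b);print(p.round(4).tolist(),x0,y0);q=fit(b,p,x0,y0);print(q[[0,39,79]].round())
E
python3 -c "
from fit import *
fit(cv2.imread('pics/g8.png'),np.array([0.5451,-0.0013,0.2088]),218,103)"
python3 run.py pics/g9.png
```

```text
449 33.0 [ 0.0579 -0.0016 -0.7236 -0.2645]
450 33.0 [ 0.0584 -0.0024 -0.5454 -0.5051]
450 33.2 [ 0.0578 -0.0023 -0.6087 -0.1888]
450 33.2 [ 0.0591 -0.0036 -0.2735 -0.7321]
450 33.1 [ 0.0587 -0.0039 -0.2691 -0.5916]
t 24.55 tcp fix mm [  0.8 -62.7 215.5] yaw err -0.0 F [-0.5  1.1 -5.1] gap 0.508 tooldown -1.0
[0.5481, -0.0183, 0.2155] 221 96
1445 53.0 [ 0.0606 -0.0043 -0.0675 -0.4108]
1448 52.8 [ 0.0621 -0.0064  0.4152 -0.6664]
1449 52.7 [ 0.0603 -0.0069  0.2115  0.1292]
1451 52.9 [ 0.0579 -0.0016 -0.7821  0.199 ]
1453 52.8 [ 0.0624 -0.0094  0.7889 -0.1906]
[[186. 331.]
 [289. 353.]
 [323. 420.]]
```

View pics/g9.png

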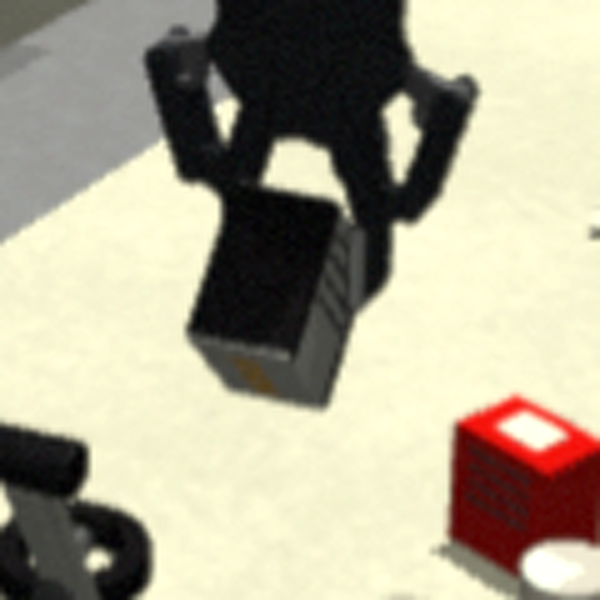

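The underside with its brass pad is now visible. Corners: (188,336), (293,360), (326,408), (226,397), top (340,212). A point fit gives the tilt.

```bash
python3 -c "
from h import *
from scipy.optimize import least_squares
p=np.array([.5481,-.0183,.2155]);L=np.array([(22,32,0),(-22,32,0),(-22,32,70),(-22,-32,0),(22,-32,0)])/1000
U=np.array([(188,336),(293,360),(340,212),(326,408),(226,397)])/5+[221,96]
Z=R.from_euler('z',f[2])
fn=lambda v:(proj((Z*R.from_euler('x',v[0])).apply(L-[0,v[2],v[1]])+p+[0,0,.02],'side')-U).ravel()
r=least_squares(fn,[.8,.057,0]);v=r.x;print(np.degrees(v[0]),v[1:],fn(v).reshape(-1,2).round(1))
print('underside z',((R.from_euler('x',v[0])).apply([0,-v[2],-v[1]])+p+[0,0,.02])[2]);to(None)"
```

```text
48.43668439313017 [ 0.05908555 -0.00575277] [[-0.1  0.8]
 [-0.5  0.3]
 [ 0.3 -2.4]
 [ 0.3  1.7]
 [ 0.7 -0.3]]
underside z 0.2006042087741542
t 24.6 tcp fix mm [  0.4 -62.4 214.8] yaw err -0.0 F [-0.1  0.2 -4.9] gap 0.504 tooldown -1.0
```

Request:
{"op": "arm_command", "data": {"series": [[[0,0,0,0],[0,0,0,0],[0,0,0,0],[0,0,0,0],[0,0,0,0],[0,0,0,0],[0,0,0,0],[0,0,0,0]]]}}

```text
t: 25.4
tcp_pos: [0.5484, -0.0179, 0.2154]
tool_rot: [-0.054, 0.705, 0.054, 0.705]
force: [0.1, -0.9, -5.5]
finger_gap: 0.499
```

```bash
python3 run.py pics/g10.png; python3 - <<'E'
from h import *
a,b=cv2.imread('pics/g9.png'),cv2.imread('pics/g10.png');print('creep: mean diff',cv2.absdiff(a,b)[150:430,170:380].mean())
i=cv2.imread('pics/side0.png');j=snapshot('side')[:,:,::-1].copy();k=cv2.imread('pics/side0.png')
for n,(x,y,w,h) in dict(meter=(155,220,70,60),jar=(318,202,32,45),driver=(278,254,54,62),handle=(208,176,34,22),tape=(216,194,40,28)).items():
    t=i[y:y+h,x:x+w];m=cv2.matchTemplate(j[y-12:y+h+12,x-12:x+w+12],t,cv2.TM_CCOEFF_NORMED);_,s,_,l=cv2.minMaxLoc(m);print(n,round(s,3),l[0]-12,l[1]-12)
E
```

```text
t 25.4 tcp fix mm [  1.1 -62.3 215.4] yaw err 0.0003 F [ 0.1 -0.9 -5.5] gap 0.499 tooldown -1.0
[0.5484, -0.0179, 0.2154] 221 96
1904 52.9 [ 0.0609 -0.005   0.0408 -0.3314]
1905 53.1 [ 0.0622 -0.0047  0.2106 -0.9013]
1907 52.6 [ 0.0601 -0.0047 -0.1142 -0.1741]
1911 52.9 [ 5.810e-02 -7.000e-04 -8.534e-01 -3.580e-02]
1922 53.2 [ 0.0659 -0.0056  0.8806 -2.3143]
[[185. 332.]
 [288. 354.]
 [322. 420.]]
creep: mean diff 4.063939909297052
meter 0.973 0 0
jar 0.985 0 0
driver 0.722 0 0
handle 1.0 0 0
tape 1.0 0 0
```

No creep, nothing on the bench has moved, and the clamp is open. Handing in.

```bash
python3 -c "
from station import ticket
print(ticket.sign_off())"
```

```text
the job is handed in; nothing more can be done
None
```

The job is handed in at about 25 s of the 61 s allowed, with the module held tipped in the gripper; the system gave no verdict.

- **Clamp:** I swung the arm down onto the module and let it bear for more than 2 s. For part of that time the gripper was open and only the arm's own weight held it there. I then swung it back, and in the image it rests at the 2.0 rad stop.
- **Module:** I drew it straight up by about 36 mm, and a picture showed it upright and clear of the pocket. The tool turns only about its own axis, so I tipped the module by levering it in a light grip against the pocket's edge. The first push gave only about 34°, so I lowered it again and pushed further.
- **Final state:** The underside centre is at about 0.20 m with a 60 N grip. The fingers carry the module's 5 N weight, and it showed no drift over 0.8 s.

Two checks were not clean:
- **Tilt:** Fitting the corners by hand gave 48°, while the automatic edge fit gave 53°. Both are inside the allowed 40–62°.
- **Screwdriver:** The image match showed no shift in any bystander. The screwdriver's match score was weaker (0.72), probably because of the arm's shadow.

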